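# Scan the weld seam under a bracket's lip with a pencil probe

## Task

Take the pencil probe from its stand and, with it leaned back to pass under the bracket's overhanging lip, draw its sprung tip along the whole weld seam at the foot of the folded web, from the stud end round the fold to the other end, slowly (about 2 cm/s) and gently, keeping the tip in the corner and the spring partly pressed in but never bottomed hard. Then hang the probe back in its stand by the collar and let go; keep the gripper off the bracket and leave the two bottles and the V anvil standing where they are.

Things in the scene. Friction and masses are not known exactly. Their poses are not given: they have to be found in the camera images.
- bracket: Fixed welded steel bracket. Origin: centre of the underside of its base, 110 (x) x 150 (y) x 8 mm, z up. On it a web 6 mm thick, 64 mm high, folded 30 degrees in plan: two 62 mm legs meet at x = +22, y = 0 and run from there to +y and -y, each leaning 15 degrees to -x, the open side. The weld seam is the inside corner at the web's foot on the open side. Two ribs behind.
- lip (a point): Middle of the front edge of the overhanging lip, at the fold, at the height of its underside, 72 mm above the worktop. The lip is 6 mm thick and overhangs the open side by 20 mm along the whole top of the web; the seam lies under it.
- stud (a point): Top centre of the round stud, 10 mm across, 14 mm high above the base plate, that marks the start end of the seam (bracket x = -18, y = +66 mm).
- stand: Fixed probe stand: round base 70 mm across, one post at its +x side (x 22 to 30 mm), top plate 56 x 44 x 8 mm whose top is 82 mm above the worktop, with a 16 mm through hole on the origin's vertical axis. Origin: centre of the underside of the base, z up.
- stand_hole (a point): Centre of the mouth of the stand's hole, on the top of the plate, 82 mm above the worktop.
- probe: Loose pencil probe, 0.07 kg, round, 124 mm long, hanging upright in the stand. Origin: centre of its collar's underside; z along it to the handle. Collar 28 mm across, z 0 to 6 mm; eight-sided black handle 18 mm across, z 6 to 58 (grip here); shaft 8 mm across, z 0 to -46; then a sprung plunger 4.4 mm across with an 8 mm ball, centre at z = -62 when extended.
- tip (a point): Centre of the probe's 8 mm ball tip (moves with the plunger).
- plunger (a joint): Travel of the sprung plunger into the probe, m: 0 extended, 0.009 at its stop; about 0.5 N to begin, 2.3 N at 0.005, 3.7 N at the stop.
- etchant: Bystander: large brown dropper bottle, 46 mm across, 120 mm tall, standing at one front flank of the bracket. Origin: centre of its underside.
- anvil: Bystander: steel V anvil on a round foot, 52 mm across, 40 mm tall, standing at the other front flank. Origin: centre of its underside.
- vial: Bystander: small dropper bottle with a picture label, 34 mm across, 102 mm tall, standing upright close to the stand. Origin: centre of its underside.
- seam_0 (a point): Seam point 0 of 0 to 8: where the centre of the ball tip is when the ball lies snugly in the inside corner; the start, at the stud end. Points are 12 mm apart; seam_0 to seam_4 lie on one straight leg, seam_4 to seam_8 on the other.
- seam_1 (a point): Seam point 1 of 0 to 8: where the centre of the ball tip is when the ball lies snugly in the inside corner. Points are 12 mm apart; seam_0 to seam_4 lie on one straight leg, seam_4 to seam_8 on the other.
- seam_2 (a point): Seam point 2 of 0 to 8: where the centre of the ball tip is when the ball lies snugly in the inside corner. Points are 12 mm apart; seam_0 to seam_4 lie on one straight leg, seam_4 to seam_8 on the other.
- seam_3 (a point): Seam point 3 of 0 to 8: where the centre of the ball tip is when the ball lies snugly in the inside corner. Points are 12 mm apart; seam_0 to seam_4 lie on one straight leg, seam_4 to seam_8 on the other.
- seam_4 (a point): Seam point 4 of 0 to 8: where the centre of the ball tip is when the ball lies snugly in the inside corner; at the fold. Points are 12 mm apart; seam_0 to seam_4 lie on one straight leg, seam_4 to seam_8 on the other.
- seam_5 (a point): Seam point 5 of 0 to 8: where the centre of the ball tip is when the ball lies snugly in the inside corner. Points are 12 mm apart; seam_0 to seam_4 lie on one straight leg, seam_4 to seam_8 on the other.
- seam_6 (a point): Seam point 6 of 0 to 8: where the centre of the ball tip is when the ball lies snugly in the inside corner. Points are 12 mm apart; seam_0 to seam_4 lie on one straight leg, seam_4 to seam_8 on the other.
- seam_7 (a point): Seam point 7 of 0 to 8: where the centre of the ball tip is when the ball lies snugly in the inside corner. Points are 12 mm apart; seam_0 to seam_4 lie on one straight leg, seam_4 to seam_8 on the other.
- seam_8 (a point): Seam point 8 of 0 to 8: where the centre of the ball tip is when the ball lies snugly in the inside corner; the finish. Points are 12 mm apart; seam_0 to seam_4 lie on one straight leg, seam_4 to seam_8 on the other.

How it is judged (in metres and radians):
On the way, in this order (a step that is already met when the one before it is completed fails the run):
1. the ball tip rests on the seam at point 0 (centre within 5 mm), plunger pressed in 0.8 to 8.5 mm, tip touching the bracket (distance between tip and seam_0 below 0.005 m and value of joint plunger between 0.0008 and 0.0085 m and contact force between probe and bracket above 0.2 N), for 0.1 s.
2. the ball tip rests on the seam at point 1 (centre within 5 mm), plunger pressed in 0.8 to 8.5 mm, tip touching the bracket (distance between tip and seam_1 below 0.005 m and value of joint plunger between 0.0008 and 0.0085 m and contact force between probe and bracket above 0.2 N), for 0.1 s.
3. the ball tip rests on the seam at point 2 (centre within 5 mm), plunger pressed in 0.8 to 8.5 mm, tip touching the bracket (distance between tip and seam_2 below 0.005 m and value of joint plunger between 0.0008 and 0.0085 m and contact force between probe and bracket above 0.2 N), for 0.1 s.
4. the ball tip rests on the seam at point 3 (centre within 5 mm), plunger pressed in 0.8 to 8.5 mm, tip touching the bracket (distance between tip and seam_3 below 0.005 m and value of joint plunger between 0.0008 and 0.0085 m and contact force between probe and bracket above 0.2 N), for 0.1 s.
5. the ball tip rests on the seam at point 4 (centre within 5 mm), plunger pressed in 0.8 to 8.5 mm, tip touching the bracket (distance between tip and seam_4 below 0.005 m and value of joint plunger between 0.0008 and 0.0085 m and contact force between probe and bracket above 0.2 N), for 0.1 s.
6. the ball tip rests on the seam at point 5 (centre within 5 mm), plunger pressed in 0.8 to 8.5 mm, tip touching the bracket (distance between tip and seam_5 below 0.005 m and value of joint plunger between 0.0008 and 0.0085 m and contact force between probe and bracket above 0.2 N), for 0.1 s.
7. the ball tip rests on the seam at point 6 (centre within 5 mm), plunger pressed in 0.8 to 8.5 mm, tip touching the bracket (distance between tip and seam_6 below 0.005 m and value of joint plunger between 0.0008 and 0.0085 m and contact force between probe and bracket above 0.2 N), for 0.1 s.
8. the ball tip rests on the seam at point 7 (centre within 5 mm), plunger pressed in 0.8 to 8.5 mm, tip touching the bracket (distance between tip and seam_7 below 0.005 m and value of joint plunger between 0.0008 and 0.0085 m and contact force between probe and bracket above 0.2 N), for 0.1 s.
9. the ball tip rests on the seam at point 8 (centre within 5 mm), plunger pressed in 0.8 to 8.5 mm, tip touching the bracket (distance between tip and seam_8 below 0.005 m and value of joint plunger between 0.0008 and 0.0085 m and contact force between probe and bracket above 0.2 N), for 0.1 s.
At the end, for the whole second after the job is handed in: Seam scanned in order; the probe hangs released, at rest in the stand: collar on the plate (within 4 mm in height, 7 mm of the hole centre, 0.12 rad of upright), plunger extended; bottles and anvil upright (0.15 rad) within 15 mm of where they stood (horizontal distance between probe and stand_hole below 0.007 m and z of probe in the frame of stand_hole between -0.003 and 0.004 m and angle between probe's own z axis and vertical below 0.12 rad and linear speed of probe below 0.02 m/s and value of joint plunger below 0.001 m and distance of each of etchant, anvil, vial from where it was at the start of the episode below 0.015 m and angle between each of etchant, anvil, vial's own z axis and vertical below 0.15 rad); the robot touches nothing.
It fails at once if the probe moves faster than 5 cm/s while touching the bracket (contact force between probe and bracket above 0.2 N and linear speed of probe above 0.05 m/s).
It fails at once if the probe presses on the bracket with more than 12 N (contact force between probe and bracket above 12 N).
It fails at once if the gripper or arm bears on the bracket with more than 3 N (contact force between any of the fingers, the arm and bracket above 3 N).
It fails at once if a bottle or the anvil is moved more than 15 mm (distance of any of etchant, anvil, vial from where it was at the start of the episode above 0.015 m).
It also fails if it takes over 67 s, if anything falls off the work surface, if the arm or the gripper's body presses on something with over 40 N, if the wrist force passes 120 N, or if a joint passes its speed limit or range.

## Robot

A 6-joint arm with a two-finger parallel gripper is mounted at the origin on a cart in front of the work surface, level with it; the furniture and walls round the work are solid. World frame = base frame: x ahead of the robot, y to its left, z up, the work surface at z = 0. Lengths are in m, angles in degrees, forces in N, time in s.
With the tool pointing down it reaches from about 0.35 to 0.875 m from the base axis. Payload 4.2 kg.
Tool frame: the origin (TCP) lies where the fingers leave the gripper's body, on its centre line; the fingertips stand 70 mm ahead of it and the grasp point (between the pads) lies 51 mm ahead of it; z points along the fingers, y is the direction in which the jaws open and shut (so a half turn about z gives the same grasp; the last joint's range is limited). The gripper opens to 87 mm and grips with 3 to 60 N. Pads are 19 mm wide; open, the fingers measure 117 mm over their backs; the gripper's body (75 mm by 190 mm) begins 51 mm behind the grasp point.
Start: joints at [82.139, 22.042, 0.453, 0, -68.411, -14.817], TCP at [0.241, 0.577, 0.292] pointing down, gripper open.
Joint ranges: [-179.83, 179.83], [-69.29, 118.12], [-61.27, 80.66], [-181.25, 117.63], [-171.15, -9.14], [-177.46, 177.46]. Speed limits (degrees/s): [159.86, 159.86, 180, 180, 180, 180].

## Interface

Orientations are given as a 3x3 rotation matrix whose columns are the frame's x, y, z axes.
In Python, from station import sense, capture, camera_model, finish_job gives the robot as it stands.
- The arm moves only by the shell command python3 -m inch 'ROWS'. ROWS is JSON, a list of rows, each an object with "hand": the closure, from 0 (fully open) to 1 (shut); "slide": the shift along the world's x, y, z in cm, a list of three; "yaw": the turn about the world's z in rad. A call has 1 to 10 rows; each row is the pose to reach, as a shift and turn from the pose commanded when the call began; what a row does not reach only later rows make up. A row lasts 1/8 s, in which the tool goes at most 62.5 mm and 10.7 degrees, less where a joint would pass 70% of its speed; a pose out of reach is approached as far as the arm can. A call with a gripper value outside its range is refused whole. The fingers move at their own pace and stop on an object; the grip force is fixed at half the most. Time passes only in rows, so rows that repeat a pose let the fingers close. It gives the time, the measured TCP pose, the force and the opening at its end, in the units of the state.
- sense(): the state, without advancing time (a new reading comes with each control period).
- capture(name): name is "scene" or "side" or "wrist"; returns the picture (420x560x3 uint8, blue, green, red); there is no depth.
- camera_model(name): a dict with "mtx" (3x3 intrinsics, pixels), "k1" (the pictures are not rectified: a ray, as slopes to the right and down, at radius r is drawn at 1 + k1 r^2 times it, then the intrinsics apply), "xyz" and "orientation" of the camera in the world; the wrist camera has in their place "tool_from_camera" (4x4, takes a point from camera to tool coordinates, whose origin is the TCP and whose axes are the flange's). Camera axes: x right, y up, looking along -z (the intrinsics and any distortion apply to the point x, -y, -z); pixel columns grow to the right and rows downward; lengths in m; the calibration is good to about 2 mm. A picture is of the moment at which its call begins: read the wrist's pose just before it. camera_model takes no time and is no camera call.
- finish_job(): hands the job in, once; it reports no verdict.
The state is a dict: "time_s": time; "joints": joint angles; "joint_velocities": joint speeds; "effort": joint torques, N m; "tcp_pos": TCP position; "ee_rot": TCP orientation; "wrist_force": force on the tool from outside, world axes, zero at the start; "moment": the same for the moment, N m; "gripper_width": opening from 0.0 (shut) to 1.0 (fully open).
Only numpy, scipy, OpenCV 4.12 (cv2) and the standard library are available. Lean on these libraries where they do the work, as an engineer would, in place of code of your own. Each camera call takes 0.05 s, during which the arm holds its last target. There are 200 camera calls.

## Working session

There is one attempt and no reset: what is moved stays moved. The work goes in short steps, Python scripts to look and compute and a shell command to move; the robot and the scene stay as the last step left them, time stands still between calls to the robot, and variables do not carry over. Pictures are saved under pics/ and viewed, about 8 in all and at most 12, crops included, and the job is handed in when it is done.

```bash
mkdir -p pics; ls; cat > h.py <<'E'
import numpy as np, cv2
from station import sense,capture,camera_model
def shot(n,f,crop=None,s=1):
    st=sense(); im=capture(n); cv2.imwrite('pics/raw_%s.png'%f,im)
    np.savez('pics/%s.npz'%f,p=st['tcp_pos'],R=st['ee_rot'])
    return im
def cam(n,f=None):
    m=camera_model(n)
    if 'xyz' in m: return m,np.array(m['orientation']),np.array(m['xyz'])
    d=np.load('pics/%s.npz'%f); T=np.array(m['tool_from_camera'])
    return m,d['R']@T[:3,:3],d['R']@T[:3,3]+d['p']
def proj(n,P,f=None):
    m,R,t=cam(n,f); c=(np.atleast_2d(P)-t)@R
    u=np.c_[c[:,0],-c[:,1]]/-c[:,2:]; u*=1+m['k1']*(u**2).sum(1,keepdims=True)
    K=np.array(m['mtx']); return u@K[:2,:2].T+K[:2,2]
def ray(n,uv,f=None):
    m,R,t=cam(n,f); K=np.array(m['mtx'])
    d=np.linalg.solve(K[:2,:2],np.array(uv,float)-K[:2,2]); u=d.copy()
    for _ in range(30): u=d/(1+m['k1']*(u@u))
    return t,R@np.array([u[0],-u[1],-1])
def atz(n,uv,z,f=None):
    t,d=ray(n,uv,f); return t+d*(z-t[2])/d[2]
E
python3 - <<'E'
from h import *
a=[shot(n,n+'0') for n in('scene','side','wrist')]
for n in('scene','side'):
    cv2.imwrite('pics/%s0v.png'%n,cv2.resize(a[0] if n=='scene' else a[1],(800,600)))
cv2.imwrite('pics/wrist0v.png',a[2])
s=sense();print(s)
for n in('scene','side','wrist'):print(camera_model(n))
E
```

```text
pics
{'time_s': 0.15, 'joints': array([ 8.21387230e+01,  2.20796728e+01,  4.00503957e-01, -1.95185132e-02,
       -6.84104463e+01, -1.48162691e+01]), 'joint_velocities': array([-0.10686979, -0.07810286,  0.18161511,  0.04392217, -0.04432181,
        0.00734164]), 'effort': array([ 2.63007068e-04, -3.91053915e+01,  1.87588352e+01,  4.22235802e+00,
        1.23855271e-02, -1.36610847e-04]), 'tcp_pos': array([0.24082482, 0.57639582, 0.29144242]), 'ee_rot': array([[ 9.22640847e-01, -3.85659938e-01, -5.27710054e-04],
       [-3.85660288e-01, -9.22639623e-01, -1.50603477e-03],
       [ 9.39310723e-05,  1.59304601e-03, -9.99998727e-01]]), 'wrist_force': array([-0.1751855 , -0.01977492,  0.39171147]), 'moment': array([ 0.01838675,  0.00686589, -0.03063539]), 'gripper_width': 0.9990493684428301}
{'mtx': array([[400.04552128,   0.        , 279.67779093],
       [  0.        , 400.04552128, 209.68911189],
       [  0.        ,   0.        ,   1.        ]]), 'k1': 0.02923748785445372, 'xyz': array([-0.03943459, -0.37943286,  0.71539629]), 'orientation': array([[ 0.61301037,  0.49773286, -0.61357
[... 364 characters left out ...]
 array([[ 0.9987721 ,  0.0215014 , -0.04463168],
       [-0.04903951,  0.5569382 , -0.82910492],
       [ 0.00703017,  0.83027558,  0.55730875]])}
{'mtx': array([[357.2359396 ,   0.        , 278.35314887],
       [  0.        , 357.2359396 , 210.516155  ],
       [  0.        ,   0.        ,   1.        ]]), 'k1': -0.017601900525357747, 'tool_from_camera': array([[-5.80892545e-04,  9.52799863e-01,  3.03598557e-01,
         8.40679965e-02],
       [ 9.99999709e-01,  4.03103296e-04,  6.48275844e-04,
        -5.61728976e-04],
       [ 4.95295556e-04,  3.03598845e-01, -9.52799819e-01,
        -9.26726502e-02],
       [ 0.00000000e+00,  0.00000000e+00,  0.00000000e+00,
         1.00000000e+00]])}
```

View pics/scene0v.png

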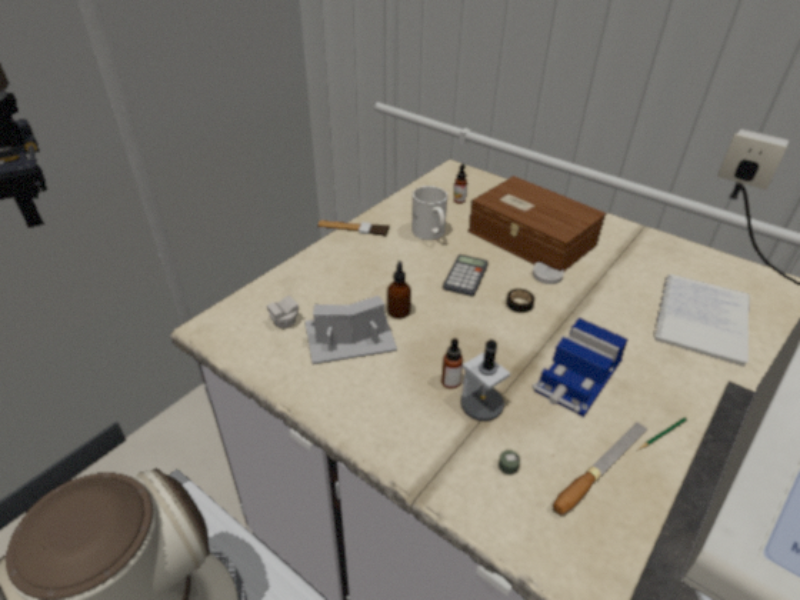

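View pics/side0v.png

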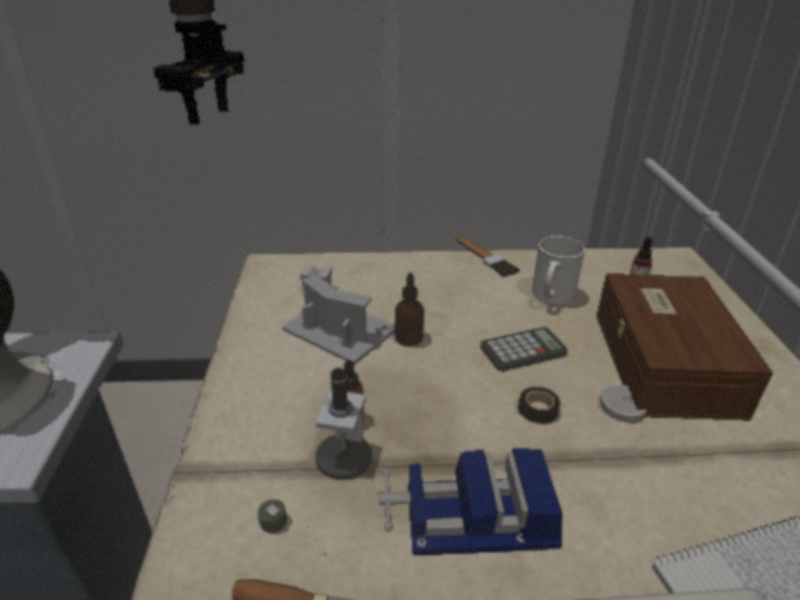

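```bash
python3 - <<'E'
from h import *
s=cv2.imread('pics/raw_scene0.png');d=cv2.imread('pics/raw_side0.png')
c=[cv2.resize(i,(400,300),interpolation=cv2.INTER_CUBIC) for i in (s[180:270,180:300],s[225:300,290:390],d[180:255,190:290],d[245:335,210:330])]
cv2.imwrite('pics/crop1.png',np.vstack([np.hstack(c[:2]),np.hstack(c[2:])]))
E
```

```text
(no output)
```

View pics/crop1.png

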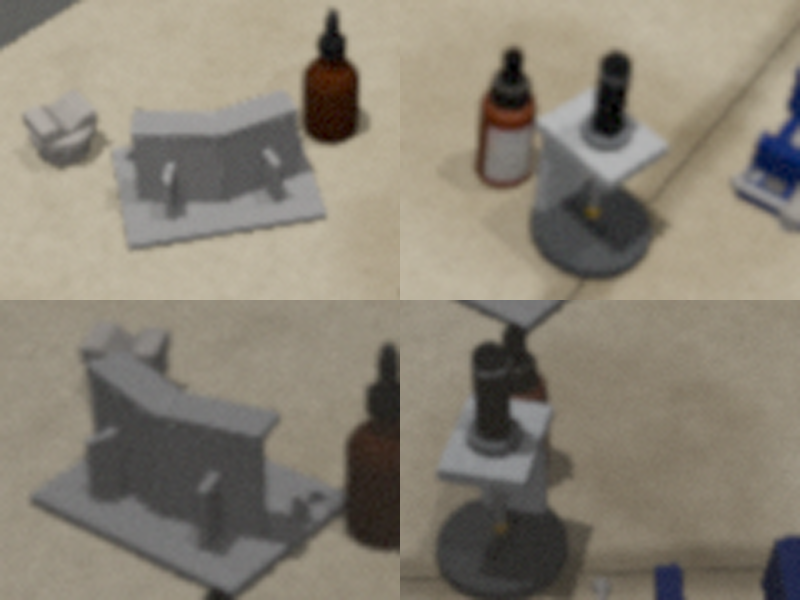

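```bash
cat > fit.py <<'E'
from h import *
from scipy.optimize import least_squares
def S(u,v): return [180+u/3.3333,180+v/3.3333]
def S2(u,v): return [290+(u-400)/4,225+v/4]
def D(u,v): return [190+u/4,180+(v-300)/4]
def D2(u,v): return [210+(u-400)/3.3333,245+(v-300)/3.3333]
c15,s15=np.cos(np.pi/12),np.sin(np.pi/12)
def W(p,L):
    c,s=np.cos(p[2]),np.sin(p[2]); L=np.atleast_2d(L)
    return np.c_[p[0]+c*L[:,0]-s*L[:,1],p[1]+s*L[:,0]+c*L[:,1],L[:,2]]
# web mid/open-face line assumption: fold at x=22; legs to (22-62 s15, +-62 c15)
def fit(obs,p0):
    def r(p): return np.concatenate([(proj(n,W(p,L))-uv).ravel() for n,L,uv in obs])
    o=least_squares(r,p0,loss='soft_l1'); print(o.x,np.degrees(o.x[2])); print(r(o.x).reshape(-1,2).round(1).tolist()); return o.x
b=[('scene',[.055,-.075,.008],S(130,245)),('scene',[.055,.075,.008],S(325,213)),('scene',[-.055,-.075,.008],S(113,150)),
('side',[.055,-.075,.008],D(33,495)),('side',[.055,.075,.008],D(235,590)),('side',[-.055,.075,.008],D(345,495)),
('side',[-.018,.066,.022],D(302,502))]
pb=fit(b,[.45,.2,-1.])
print('seam/lip chk scene',proj('scene',W(pb,[[.022,0,.078],[.022-.062*s15,.062*c15,.078],[.022-.062*s15,-.062*c15,.078]])),S(222,135),S(305,140))
s=[('scene',[0,0,.088],S2(608,134)),('side',[0,0,.088],D2(495,435)),('scene',[0,0,.004],S2(590,222)),('side',[0,0,.004],D2(502,548))]
def sq(hx,hy): return [(i*hx,j*hy,.082) for i in(1,-1) for j in(1,-1)]
ps=fit(s,[.4,0,0.])
for n,uv in (('scene',S2(537,122)),('scene',S2(603,182)),('scene',S2(667,145)),('side',D2(440,472)),('side',D2(537,480)),('side',D2(550,402)),('side',D2(468,400))):
    q=atz(n,uv,.082)-[ps[0],ps[1],0]; print(n,q.round(4)[:2],np.degrees(np.arctan2(q[1],q[0])).round(0),np.hypot(*q[:2]).round(4))
for nm,n,uv,z in (('etch','scene',S(332,140),0),('anvil','scene',S(65,163),0),('vial','scene',S2(505,180),0),('etchtop','side',D(388,350),.12),('vialtop','side',D2(515,328),.102),('vialtop','scene',S2(513,52),.102),('etchtop','scene',S(332,12),.12)):
    q=atz(n,uv,z); print(nm,q.round(3), 'in bracket', (np.array([[np.cos(pb[2]),np.sin(pb[2])],[-np.sin(pb[2]),np.cos(pb[2])]])@(q-[pb[0],pb[1],0])[:2]).round(3),'rel stand',(q[:2]-ps[:2]).round(3))
E
python3 fit.py
```

```text
[ 0.50663064  0.14430806 -2.24501729] -128.63001580017274
[[-0.3, 0.7], [1.1, 0.7], [-0.3, -0.2], [-0.7, -0.5], [-0.3, 0.3], [2.7, -0.4], [0.4, -0.9]]
seam/lip chk scene [[245.64285597 219.38477339]
 [268.40202829 211.75816854]
 [220.0655496  218.70605183]] [246.60066600666005, 220.50040500405004] [271.5009150091501, 222.00042000420004]
[ 0.51932484 -0.12618739  0.        ] 0.0
[[0.0, -0.5], [-0.1, -1.2], [0.4, 3.0], [0.2, 0.2]]
scene [-0.0125  0.0366] 109.0 0.0387
scene [-0.0275 -0.0141] -153.0 0.0309
scene [ 0.0168 -0.0274] -58.0 0.0321
side [-0.0259 -0.0211] -141.0 0.0334
side [ 0.0207 -0.0282] -54.0 0.035
side [0.027  0.0267] 45.0 0.038
side [-0.0148  0.0299] 116.0 0.0334
etch [0.607 0.11  0.   ] in bracket [-0.036  0.1  ] rel stand [0.088 0.237]
anvil [0.454 0.258 0.   ] in bracket [-0.056 -0.113] rel stand [-0.066  0.385]
vial [ 0.526 -0.063  0.   ] in bracket [0.15  0.144] rel stand [0.006 0.063]
etchtop [0.614 0.111 0.12 ] in bracket [-0.041  0.105] rel stand [0.095 0.237]
vialtop [ 0.529 -0.064  0.102] in bracket [0.149 0.147] rel stand [0.009 0.063]
vialtop [ 0.526 -0.059  0.102] in bracket [0.147 0.142] rel stand [0.007 0.067]
etchtop [0.615 0.118 0.12 ] in bracket [-0.047  0.101] rel stand [0.096 0.245]
```

Scene: bracket centre about scene px (350,330), open side facing away; stud beside the brown etchant (400,295); stand/probe at (485,380) with the vial beside it (453,365). First a close wrist look over the bracket.

```bash
python3 -m inch '[{"hand":0,"slide":[4,-6,3],"yaw":-0.18},{"hand":0,"slide":[8,-12,3],"yaw":-0.36},{"hand":0,"slide":[11,-17,3],"yaw":-0.54},{"hand":0,"slide":[14,-22,3],"yaw":-0.72},{"hand":0,"slide":[17,-27,3],"yaw":-0.9},{"hand":0,"slide":[20,-32,3],"yaw":-1.08},{"hand":0,"slide":[23,-37,3],"yaw":-1.26},{"hand":0,"slide":[26.6,-43,3],"yaw":-1.44},{"hand":0,"slide":[26.6,-43,3],"yaw":-1.62},{"hand":0,"slide":[26.6,-43,3],"yaw":-1.77}]'
python3 -m inch '[{"hand":0,"slide":[0,0,0],"yaw":0},{"hand":0,"slide":[0,0,0],"yaw":0}]'
python3 - <<'E'
from h import *
im=shot('wrist','wb'); cv2.imwrite('pics/wbv.png',cv2.resize(im,(800,600),interpolation=cv2.INTER_CUBIC)); s=sense(); print(s['time_s'],s['tcp_pos'],s['ee_rot'],s['joints'])
E
```

```text
time_s: 1.4
tcp_pos: [0.5073, 0.1451, 0.3217]
ee_rot: [[-0.567, -0.824, -0.001], [-0.824, 0.567, -0.0], [0.001, 0.001, -1.0]]
wrist_force: [-0.5, 0.4, 0.4]
gripper_width: 0.998
time_s: 1.65
tcp_pos: [0.5068, 0.1468, 0.3221]
ee_rot: [[-0.558, -0.83, -0.0], [-0.83, 0.558, -0.0], [0.0, 0.0, -1.0]]
wrist_force: [-0.4, -0.9, -0.1]
gripper_width: 1.002
1.7 [0.50677524 0.14693768 0.32216856] [[-5.58632235e-01 -8.29415454e-01 -1.75045218e-04]
 [-8.29415461e-01  5.58632250e-01 -4.71142874e-05]
 [ 1.36863222e-04  1.18865651e-04 -9.99999984e-01]] [ 3.37968447e+01  1.13171682e+01 -1.03268479e+01 -3.58831481e-03
 -6.83658200e+01 -6.77567827e+01]
```

View pics/wbv.png

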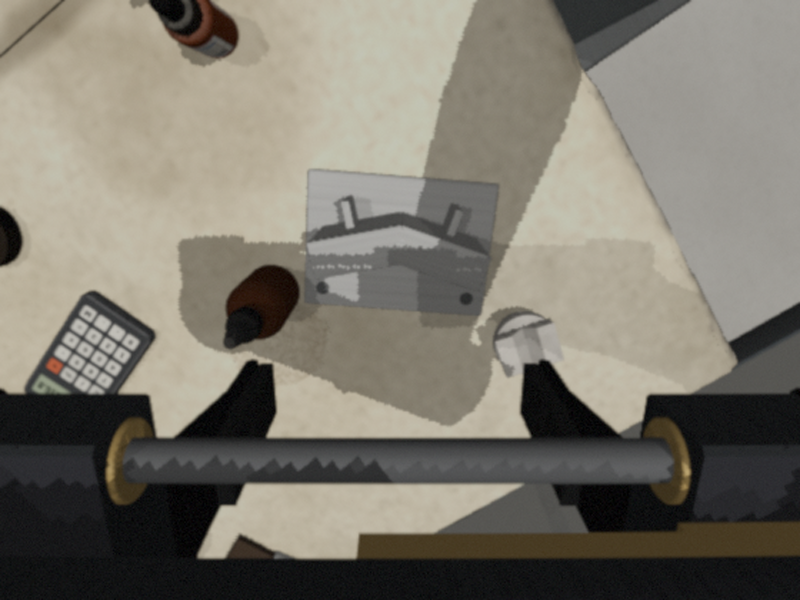

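```bash
cat > fit2.py <<'E'
from fit import *
print('-----')
k=1.42857
obs=[([.055,.075,.008],(308,169)),([.055,-.075,.008],(498,184)),([-.055,-.075,.008],(480,314)),([-.055,.075,.008],(305,301))]
def r(p,o=obs): return np.concatenate([(proj('wrist',W(p,L),'wb')-np.array(uv)/k).ravel() for L,uv in o])
o=least_squares(r,pb); print('wrist fit',o.x,np.degrees(o.x[2]),r(o.x).round(1)); pw=o.x
pts=dict(stud=[-.018,.066,.022],backfold=[.022+.003/c15,0,.078],lipfold=[.022-.023/c15,0,.078],lipL=[.022-.062*s15-.023*c15,.062*c15-.023*s15,.078],backL=[.022-.062*s15+.003*c15,.062*c15+.003*s15,.078],backR=[.022-.062*s15+.003*c15,-.062*c15-.003*s15,.078])
for q in pts: print(q,(proj('wrist',W(pw,pts[q]),'wb')*k).round(0), (proj('scene',W(pw,pts[q]))).round(0))
for nm,uv,z in (('etch top',(235,335),.118),('anvil',(528,340),.04),('vialtop',(175,12),.1)): print(nm,atz('wrist',np.array(uv)/k,z,'wb').round(3))
E
python3 fit2.py | sed -n '/-----/,$p'
python3 - <<'E'
from h import *
im=cv2.imread('pics/raw_wb.png')[105:235,195:365]
cv2.imwrite('pics/wbc.png',cv2.resize(im,(785,600),interpolation=cv2.INTER_CUBIC))
E
```

```text
-----
wrist fit [ 0.50604982  0.146128   -2.24181474] -128.44652314920296 [-0.8 -1.   0.9 -0.7  0.9  1.1 -1.   1. ]
stud [[313. 264.]] [[268. 222.]]
backfold [[401. 229.]] [[245. 220.]]
lipfold [[398. 268.]] [[243. 213.]]
lipL [[318. 283.]] [[263. 206.]]
backL [[309. 246.]] [[268. 212.]]
backR [[488. 260.]] [[219. 219.]]
etch top [0.61  0.118 0.118]
anvil [0.46  0.262 0.04 ]
vialtop [ 0.525 -0.047  0.1  ]
```

View pics/wbc.png

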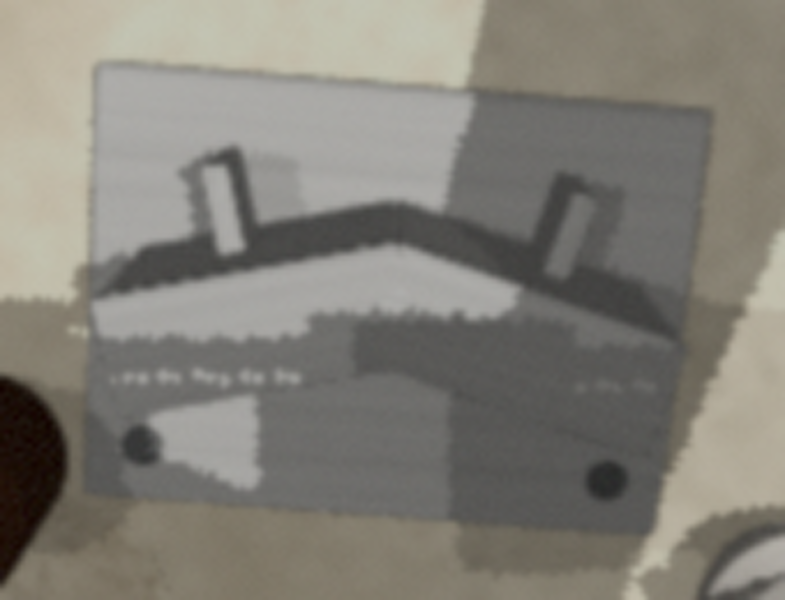

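```bash
python3 -m inch '[{"hand":0.5,"slide":[0.3,-6,0],"yaw":0},{"hand":0.5,"slide":[0.6,-12,0],"yaw":0},{"hand":0.5,"slide":[0.9,-18,0],"yaw":0},{"hand":0.5,"slide":[1.2,-24,0],"yaw":0},{"hand":0.5,"slide":[1.2,-27.3,0],"yaw":0},{"hand":0.5,"slide":[1.2,-27.3,0],"yaw":0},{"hand":0.5,"slide":[1.2,-27.3,0],"yaw":0}]'
python3 - <<'E'
from h import *
im=shot('wrist','ws'); cv2.imwrite('pics/wsv.png',cv2.resize(im[60:330,100:460],(800,600),interpolation=cv2.INTER_CUBIC)); s=sense(); print(s['time_s'],s['tcp_pos'],s['joints'])
E
```

```text
time_s: 2.58
tcp_pos: [0.5189, -0.1257, 0.3222]
ee_rot: [[-0.56, -0.829, -0.0], [-0.829, 0.56, 0.0], [-0.0, 0.0, -1.0]]
wrist_force: [-0.6, 0.2, -0.7]
gripper_width: 0.508
2.625 [ 0.5190126  -0.12536655  0.32226696] [ 3.83055930e+00  1.19398803e+01 -9.50642192e+00 -1.04849825e-02
 -6.85478277e+01 -3.78153238e+01]
```

View pics/wsv.png

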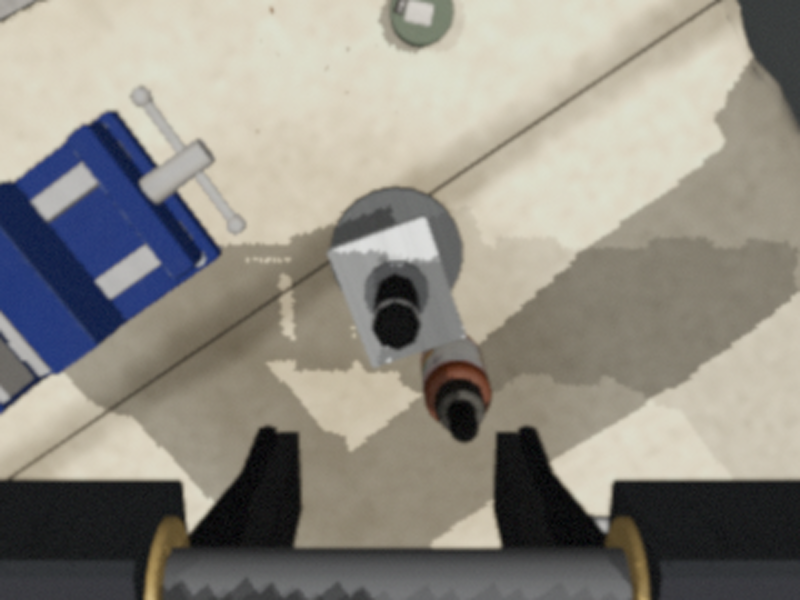

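```bash
python3 - <<'E'
from h import *
k=2.2222
f=lambda u,v,z: atz('wrist',np.array([100+u/k,60+v/k]),z,'ws').round(4)
print('top',f(396,323,.140),'collar',f(397,290,.086))
c=[f(*q,.082) for q in((425,217),(330,252),(377,366),(463,336))]; print(c,np.mean(c,0),'base',f(396,253,.006),'vial',f(462,420,.1))
E
```

```text
top [ 0.519  -0.1258  0.14  ] collar [ 0.5197 -0.1241  0.086 ]
[array([ 0.4927, -0.1429,  0.082 ]), array([ 0.5345, -0.1531,  0.082 ]), array([ 0.5472, -0.0993,  0.082 ]), array([ 0.5078, -0.0897,  0.082 ])] [ 0.52055 -0.12125  0.082  ] base [ 0.5205 -0.1238  0.006 ] vial [ 0.5268 -0.0635  0.1   ]
```

The probe is at (0.519, −0.125), consistent in all views; the tool is centred on it. Descend and grip.

```bash
python3 -m inch '[{"hand":0.5,"slide":[0,0,-5],"yaw":0},{"hand":0.5,"slide":[0,0,-9],"yaw":0},{"hand":0.5,"slide":[0,0,-12],"yaw":0},{"hand":0.5,"slide":[0,0,-14],"yaw":0},{"hand":0.5,"slide":[0,0,-15.1],"yaw":0},{"hand":0.5,"slide":[0,0,-15.1],"yaw":0},{"hand":1,"slide":[0,0,-15.1],"yaw":0},{"hand":1,"slide":[0,0,-15.1],"yaw":0},{"hand":1,"slide":[0,0,-15.1],"yaw":0},{"hand":1,"slide":[0,0,-15.1],"yaw":0}]'
python3 -m inch '[{"hand":1,"slide":[0,0,0],"yaw":0},{"hand":1,"slide":[0,0,0],"yaw":0}]'
```

```text
time_s: 3.88
tcp_pos: [0.5191, -0.1264, 0.1717]
ee_rot: [[-0.561, -0.828, 0.001], [-0.828, 0.561, -0.0], [-0.0, -0.001, -1.0]]
wrist_force: [-0.5, 0.2, 2.5]
gripper_width: 0.198
time_s: 4.12
tcp_pos: [0.5191, -0.1264, 0.1717]
ee_rot: [[-0.56, -0.828, 0.001], [-0.828, 0.56, -0.0], [-0.0, -0.001, -1.0]]
wrist_force: [-0.9, 0.2, 3.7]
gripper_width: 0.194
```

```bash
python3 -m inch '[{"hand":1,"slide":[0,0,0.6],"yaw":0},{"hand":1,"slide":[0,0,1.2],"yaw":0},{"hand":1,"slide":[0,0,1.65],"yaw":0},{"hand":1,"slide":[0,0,1.65],"yaw":0},{"hand":1,"slide":[0.22,0.33,1.65],"yaw":0},{"hand":1,"slide":[0.45,0.66,1.65],"yaw":0},{"hand":1,"slide":[0.67,0.99,1.65],"yaw":0},{"hand":1,"slide":[0.9,1.33,1.65],"yaw":0},{"hand":1,"slide":[1.12,1.66,1.65],"yaw":0}]'
```

```text
time_s: 5.25
tcp_pos: [0.529, -0.1105, 0.1871]
ee_rot: [[-0.56, -0.828, -0.004], [-0.828, 0.56, -0.002], [0.004, 0.002, -1.0]]
wrist_force: [-2.5, -6.4, -1.7]
gripper_width: 0.197
```

```bash
python3 -m inch '[{"hand":1,"slide":[0.22,0.33,0],"yaw":0},{"hand":1,"slide":[0.45,0.66,0],"yaw":0},{"hand":1,"slide":[0.67,0.99,0],"yaw":0},{"hand":1,"slide":[0.9,1.33,0],"yaw":0},{"hand":1,"slide":[1.12,1.66,0],"yaw":0},{"hand":1,"slide":[1.18,1.74,0],"yaw":0},{"hand":1,"slide":[1.18,1.74,0],"yaw":0}]'
python3 - <<'E'
from h import *
im=shot('wrist','wt'); im2=shot('side','st')
a=cv2.resize(im[60:360,130:430],(400,400)); b=cv2.resize(im2[225:345,170:290],(400,400),interpolation=cv2.INTER_CUBIC)
cv2.imwrite('pics/tv.png',np.hstack([a,b])); s=sense(); print(s['tcp_pos'],s['wrist_force'],s['moment'])
E
```

```text
time_s: 6.12
tcp_pos: [0.5406, -0.093, 0.1872]
ee_rot: [[-0.56, -0.828, -0.005], [-0.828, 0.561, -0.001], [0.004, 0.003, -1.0]]
wrist_force: [-3.2, -6.0, 0.7]
gripper_width: 0.198
[ 0.54060139 -0.0930187   0.18720187] [-2.62337737 -4.04531816 -0.7536455 ] [-1.39851087  0.81611061 -0.01462436]
```

View pics/tv.png

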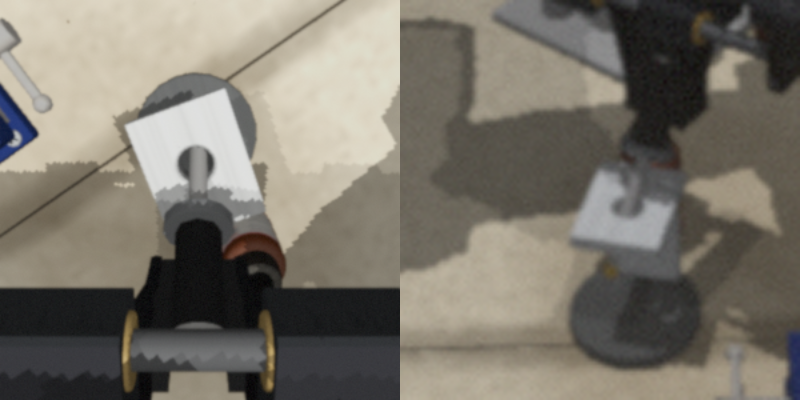

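```bash
python3 -m inch '[{"hand":1,"slide":[0.12,0.17,0],"yaw":0},{"hand":1,"slide":[0.3,0.44,0.5],"yaw":0},{"hand":1,"slide":[0.6,0.88,1.3],"yaw":0},{"hand":1,"slide":[1,1.47,2.4],"yaw":0},{"hand":1,"slide":[1.4,2.06,3.5],"yaw":0},{"hand":1,"slide":[1.8,2.65,4.6],"yaw":0},{"hand":1,"slide":[2.2,3.25,5.7],"yaw":0},{"hand":1,"slide":[2.2,3.25,11],"yaw":0},{"hand":1,"slide":[2.2,3.25,11],"yaw":0},{"hand":1,"slide":[2.2,3.25,11],"yaw":0}]'
python3 - <<'E'
from h import *
im=shot('wrist','wu'); im2=shot('side','su')
a=cv2.resize(im[60:360,130:430],(400,400)); b=cv2.resize(im2[100:340,170:410],(400,400),interpolation=cv2.INTER_CUBIC)
cv2.imwrite('pics/uv.png',np.hstack([a,b])); s=sense(); print(s['time_s'],s['tcp_pos'],s['wrist_force'],s['moment'])
E
```

```text
time_s: 7.48
tcp_pos: [0.5639, -0.0593, 0.2979]
ee_rot: [[-0.561, -0.828, 0.001], [-0.828, 0.561, 0.001], [-0.001, 0.0, -1.0]]
wrist_force: [-0.5, -0.4, -1.5]
gripper_width: 0.198
7.575 [ 0.56346279 -0.05959464  0.29668303] [-0.32801842  0.09380504 -0.61901376] [ 0.0593927  -0.1500564  -0.02547392]
```

View pics/uv.png

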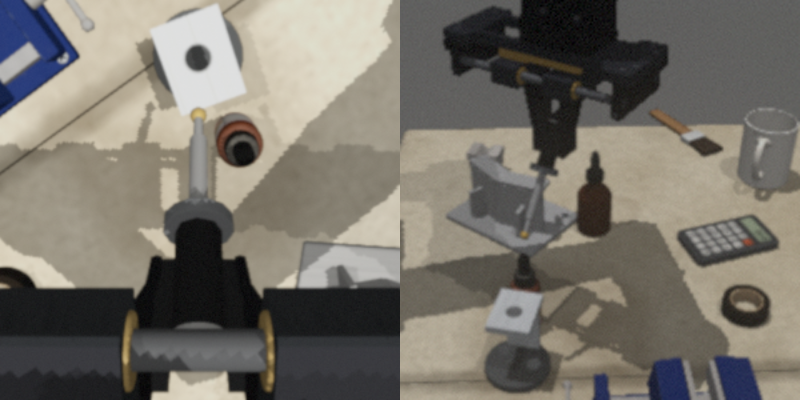

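```bash
python3 - <<'E'
from h import *
from scipy.optimize import brentq
uv=np.array([130+198/1.3333,60+115/1.3333]); us=np.array([170+124/1.6667,100+235/1.6667])
d=np.load('pics/wu.npz'); R,p=d['R'],d['p']
tip=lambda th:p+R@np.array([.1007*np.sin(th),0,.051+.1007*np.cos(th)])
f=lambda th:(proj('wrist',tip(th),'wu')[0]-uv)[1]
th=brentq(f,.2,1.0); print('theta',np.degrees(th),'tip',tip(th),'res',proj('wrist',tip(th),'wu')[0]-uv,'tool',R.T@(tip(th)-p))
print('side pred',proj('side',tip(th))[0],'meas',us)
print('5deg more side',proj('side',tip(th+.087))[0])
t1,d1=ray('wrist',uv,'wu');t2,d2=ray('side',us)
A=np.c_[d1,-d2];x=np.linalg.lstsq(A,t2-t1,rcond=None)[0];q=(t1+d1*x[0]+t2+d2*x[1])/2;print('tri',q,'gap',np.linalg.norm(t1+d1*x[0]-t2-d2*x[1]),'tool',R.T@(q-p))
print('hole',atz('wrist',np.array([130+198/1.3333,60+57/1.3333]),.082,'wu'))
E
```

```text
theta 31.921866547524758 tip [ 0.53412415 -0.10327429  0.16139788] res [-1.92902131e-01 -5.68434189e-14] tool [ 5.32463637e-02 -4.56081513e-18  1.36471134e-01]
side pred [245.98636681 239.8485474 ] meas [244.39851203 240.99718006]
5deg more side [243.2083494  239.69892929]
tri [ 0.53284909 -0.10314239  0.15932542] gap 0.0026669884388233786 tool [0.05385431 0.00112984 0.13854288]
hole [ 0.51986512 -0.12409238  0.082     ]
```

```bash
cat > plan.py <<'E'
import numpy as np
B=np.array([.5062,.1456]);a=np.radians(-128.5);TH=np.radians(32.5)
Rb=np.array([[np.cos(a),-np.sin(a)],[np.sin(a),np.cos(a)]])
TX,TZ=.0535,.137; FX=.0165
c15,s15=np.cos(np.pi/12),np.sin(np.pi/12); AZ0=np.arctan2(-.828,-.56)
def seam(i,fx=FX):  # i 0..8 -> bracket xy
    l=.012*(4-i); return np.array([fx-abs(l)*s15,l*c15])
def tcp(bxy,z,yaw=0,press=0):
    "TCP world for the extended ball centre at bracket bxy, z, pushed on by press along the probe; yaw relative to present"
    h=np.array([np.cos(AZ0+yaw),np.sin(AZ0+yaw)]) # tool x = horizontal direction grip->tip
    w=B+Rb@np.asarray(bxy)
    w=w+h*(press*np.sin(TH)-TX); return np.r_[w,z-press*np.cos(TH)+TZ]
E
python3 - <<'E'
from plan import *
cmd=np.array([.564,-.0595,.297])
for nm,b,z in (('over',(-.036,.042),.08),('pre',(-.036,.042),.016),('s0',seam(0),.012)):
    t=tcp(b,z); print(nm,t.round(4),((t-cmd)*100).round(2)); 
for i in range(9): print(i,(B+Rb@seam(i)).round(4))
E
```

```text
over [0.5915 0.1919 0.217 ] [ 2.75 25.14 -8.  ]
pre [0.5915 0.1919 0.153 ] [  2.75  25.14 -14.4 ]
s0 [0.5699 0.1579 0.149 ] [  0.59  21.74 -14.8 ]
0 [0.5399 0.1135]
1 [0.5289 0.1183]
2 [0.5179 0.1231]
3 [0.5069 0.1279]
4 [0.4959 0.1327]
5 [0.4888 0.1423]
6 [0.4817 0.152 ]
7 [0.4745 0.1616]
8 [0.4674 0.1713]
```

```bash
python3 -m inch '[{"hand":1,"slide":[0.6,5,0],"yaw":0},{"hand":1,"slide":[1.2,10.5,0],"yaw":0},{"hand":1,"slide":[1.8,16,0],"yaw":0},{"hand":1,"slide":[2.3,21,0],"yaw":0},{"hand":1,"slide":[2.75,25.1,0],"yaw":0},{"hand":1,"slide":[2.75,25.1,-4],"yaw":0},{"hand":1,"slide":[2.75,25.1,-8],"yaw":0},{"hand":1,"slide":[2.75,25.1,-11],"yaw":0},{"hand":1,"slide":[2.75,25.1,-13],"yaw":0},{"hand":1,"slide":[2.75,25.1,-14],"yaw":0}]'
python3 -m inch '[{"hand":1,"slide":[0,0,0],"yaw":0},{"hand":1,"slide":[0,0,0],"yaw":0},{"hand":1,"slide":[0,0,0],"yaw":0}]'
python3 - <<'E'
from h import *
im=shot('wrist','wp'); im2=shot('side','sp')
a=cv2.resize(im[60:360,130:430],(600,600),interpolation=cv2.INTER_CUBIC); b=cv2.resize(im2[150:270,190:310],(200,200),interpolation=cv2.INTER_CUBIC)
b=np.vstack([b,np.zeros((400,200,3),np.uint8)])
cv2.imwrite('pics/pv.png',np.hstack([a,b])); s=sense(); print(s['time_s'],s['tcp_pos'],s['wrist_force'],s['moment'])
E
```

```text
time_s: 8.82
tcp_pos: [0.5906, 0.1907, 0.1553]
ee_rot: [[-0.561, -0.828, -0.004], [-0.828, 0.561, -0.002], [0.004, 0.002, -1.0]]
wrist_force: [-0.3, -0.5, -0.2]
gripper_width: 0.193
time_s: 9.2
tcp_pos: [0.5918, 0.1914, 0.1588]
ee_rot: [[-0.56, -0.828, 0.002], [-0.828, 0.56, 0.001], [-0.002, -0.001, -1.0]]
wrist_force: [0.7, -0.3, -0.7]
gripper_width: 0.192
9.3 [0.5916381  0.1913031  0.15854912] [-0.14960374 -0.55378784 -1.25653772] [ 0.10305647 -0.1049504   0.01109134]
```

View pics/pv.png

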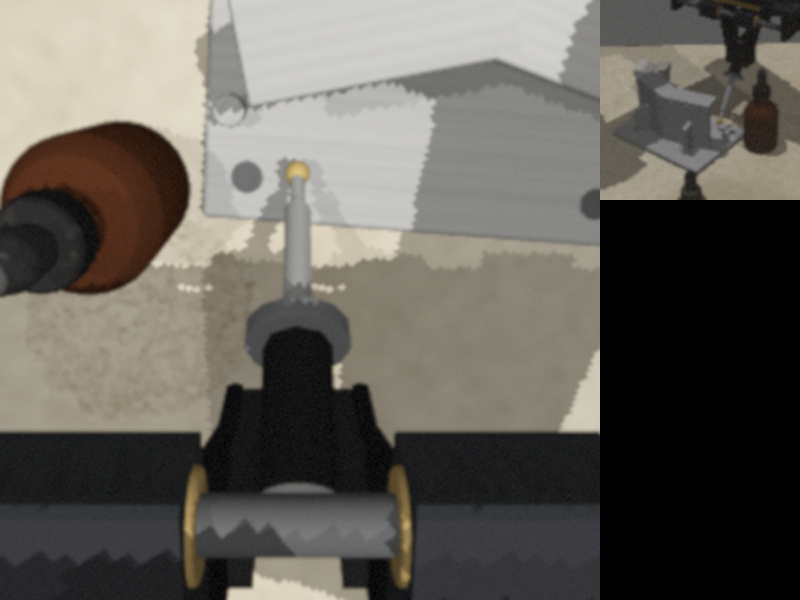

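```bash
python3 - <<'E'
from h import *
from scipy.optimize import least_squares
c15,s15=np.cos(np.pi/12),np.sin(np.pi/12)
def W(p,L):
    c,s=np.cos(p[2]),np.sin(p[2]); L=np.atleast_2d(L)
    return np.c_[p[0]+c*L[:,0]-s*L[:,1],p[1]+s*L[:,0]+c*L[:,1],L[:,2]]
r2=lambda u,v:np.array([130+u/2,60+v/2])
d=np.load('pics/wp.npz');R,p=d['R'],d['p']
for TX,TZ in((.0535,.137),(.05325,.1365),(.05385,.1385)): print('tip pred',((proj('wrist',p+R@[TX,0,TZ],'wp')[0]-[130,60])*2).round(1),'meas 297,173')
def model(P,of):  # of: offset of lip front along x from fold line
    fo=np.array([.022+of/c15,0,.078]); lc=fo+[-.062*s15 ,.062*c15,0]
    return np.array([[-.055,.075,.008],[-.018,.066,.022],fo,fo+[-s15*.03,-c15*.03,0],fo+[-.05*s15,.05*c15,0]])
M=[(205,214),(230,110),(495,59),None,None]
for of in(-.023,-.020):
    P=[.5062,.1456,np.radians(-128.5)]
    print(of,((proj('wrist',W(P,model(P,of)),'wp')-[130,60])*2).round(1).tolist())
# fit pose + lip front offset from this view: corner, stud, fold point, edges
def res(q):
    L=model(q,q[3]); uv=(proj('wrist',W(q[:3],L),'wp')-[130,60])*2
    e=list((uv[:3]-np.array(M[:3])).ravel())
    ed=(proj('wrist',W(q[:3],[[-.055,-.02,.008],[.0,.075,.008]]),'wp')-[130,60])*2
    e.append(ed[0,1]-(214+(ed[0,0]-205)*29/395)); e.append(ed[1,0]-(205+(214-ed[1,1])*7/214))
    # lip front edge left: line (250,107)-(495,59)
    e.append(uv[4,1]-(59+(495-uv[4,0])*48/245))
    return e
o=least_squares(res,[.5062,.1456,np.radians(-128.5),-.021]);print('fit',o.x.round(4),np.degrees(o.x[2]),np.round(o.fun,1))
E
```

```text
tip pred [296.6 171.5] meas 297,173
tip pred [296.6 172.5] meas 297,173
tip pred [296.6 169.8] meas 297,173
-0.023 [[199.1, 214.2], [226.4, 107.6], [491.7, 69.9], [607.8, 114.6], [279.6, 110.7]]
-0.02 [[199.1, 214.2], [226.4, 107.6], [493.8, 55.8], [610.6, 101.0], [280.5, 97.0]]
fit [ 0.5053  0.146  -2.2344 -0.0207] -128.02107658822763 [-1.8  1.4 -0.1 -1.3  2.6 -0.7  0.  -2.3  1.1]
```

```bash
sed -i 's/^B=.*/B=np.array([.5056,.1460]);a=np.radians(-128.2);TH=np.radians(32.2)/; s/^TX,TZ.*/TX,TZ=.0533,.1367; FX=.0173/' plan.py
python3 - <<'E'
from plan import *
cmd=np.array([.5915,.1915,.157])
for nm,b,z,pr in (('pre',(-.036,.042),.015,0),('hov',seam(0)+[-.005,0],.015,0),('near',seam(0)+[-.001,0],.0135,0),('s0',seam(0),.012,0),('p3',seam(0),.012,.003),('p4',seam(0),.012,.004)):
    t=tcp(b,z,0,pr); print(nm,t.round(4),((t-cmd)*100).round(2))
print(Rb[:,0])
E
```

```text
pre [0.5907 0.1925 0.1517] [-0.08  0.1  -0.53]
hov [0.572  0.1616 0.1517] [-1.95 -2.99 -0.53]
near [0.5695 0.1584 0.1502] [-2.2  -3.31 -0.68]
s0 [0.5689 0.1576 0.1487] [-2.26 -3.39 -0.83]
p3 [0.568  0.1563 0.1462] [-2.35 -3.52 -1.08]
p4 [0.5677 0.1559 0.1453] [-2.38 -3.56 -1.17]
[-0.6184084  -0.78585689]
```

```bash
python3 -m inch '[{"hand":1,"slide":[-0.2,-0.2,-0.3],"yaw":0},{"hand":1,"slide":[-0.45,-0.6,-0.53],"yaw":0},{"hand":1,"slide":[-0.7,-1.0,-0.53],"yaw":0},{"hand":1,"slide":[-0.95,-1.4,-0.53],"yaw":0},{"hand":1,"slide":[-1.2,-1.8,-0.53],"yaw":0},{"hand":1,"slide":[-1.45,-2.2,-0.53],"yaw":0},{"hand":1,"slide":[-1.7,-2.6,-0.53],"yaw":0},{"hand":1,"slide":[-1.95,-3.0,-0.53],"yaw":0},{"hand":1,"slide":[-1.95,-3.0,-0.53],"yaw":0},{"hand":1,"slide":[-1.95,-3.0,-0.53],"yaw":0}]'
for i in 1 2 3; do python3 -m inch '[{"hand":1,"slide":[0,0,0],"yaw":0}]' | sed -n '2p;6p' ; done
python3 -c "
from station import sense;s=sense();print(s['tcp_pos'],s['wrist_force'],s['moment'],s['effort'])"
```

```text
time_s: 10.55
tcp_pos: [0.5721, 0.1612, 0.1525]
ee_rot: [[-0.56, -0.828, 0.0], [-0.828, 0.56, 0.0], [-0.0, -0.0, -1.0]]
wrist_force: [-0.8, 0.1, -1.0]
gripper_width: 0.195
tcp_pos: [0.572, 0.1613, 0.1524]
tcp_pos: [0.572, 0.1613, 0.1524]
tcp_pos: [0.572, 0.1612, 0.1524]
[0.5719655  0.16122765 0.15240131] [ 0.37551692  0.3777392  -1.08391706] [ 0.11941894 -0.13767685  0.0492242 ] [ 1.77114329e-03 -3.97610271e+01  1.53588384e+01  3.49246569e+00
 -6.35044836e-02  4.64075924e-06]
```

```bash
python3 -m inch '[{"hand":1,"slide":[-0.12,-0.16,-0.1],"yaw":0},{"hand":1,"slide":[-0.22,-0.29,-0.2],"yaw":0},{"hand":1,"slide":[-0.31,-0.4,-0.32],"yaw":0},{"hand":1,"slide":[-0.36,-0.46,-0.44],"yaw":0},{"hand":1,"slide":[-0.4,-0.52,-0.55],"yaw":0},{"hand":1,"slide":[-0.4,-0.52,-0.55],"yaw":0}]'
for i in 1 2 3; do python3 -m inch '[{"hand":1,"slide":[0,0,0],"yaw":0}]' | sed -n '2p;4p' ; done
python3 -c "
from station import sense;s=sense();print(s['tcp_pos'],s['wrist_force'],s['moment'])"
```

```text
time_s: 11.68
tcp_pos: [0.5681, 0.1561, 0.1471]
ee_rot: [[-0.56, -0.828, 0.001], [-0.828, 0.56, 0.0], [-0.001, -0.0, -1.0]]
wrist_force: [0.7, 0.2, 0.5]
gripper_width: 0.194
tcp_pos: [0.5682, 0.1561, 0.1471]
wrist_force: [0.6, 0.1, 0.2]
tcp_pos: [0.5681, 0.1561, 0.1471]
wrist_force: [0.8, 0.2, -0.5]
tcp_pos: [0.5681, 0.1561, 0.147]
wrist_force: [0.2, 0.7, 0.8]
[0.56805658 0.15606664 0.14704849] [0.1574856  0.69269011 0.80360317] [ 0.44547277 -0.26177196  0.00472956]
```

Contact at seam_0 felt (≈1.5 N along the probe axis, ≈2.5–3 mm press, both up and away from the web). Plan the scan.

```bash
cat > scan.py <<'E'
from plan import *
def pose(i):
    y=-.26*np.clip((i-2.4)/3.2,0,1); return tcp(seam(i),.012,y,.004),y
cmd=np.array([.568,.1563,.1462]);y0=0
for c in range(4):
    for k in range(1,11):
        p,y=pose((c*10+k)*.2); print(((p-cmd)*100).round(2).tolist(),round(y-y0,3))
    cmd,y0=cmd+np.round(p-cmd,4),round(y,3); print('cmd',cmd,y0)
E
python3 scan.py
```

```text
[-0.25, 0.05, -0.09] -0.0
[-0.47, 0.15, -0.09] -0.0
[-0.69, 0.24, -0.09] -0.0
[-0.91, 0.34, -0.09] -0.0
[-1.13, 0.43, -0.09] -0.0
[-1.35, 0.53, -0.09] -0.0
[-1.58, 0.62, -0.09] -0.0
[-1.8, 0.71, -0.09] -0.0
[-2.02, 0.81, -0.09] -0.0
[-2.24, 0.9, -0.09] -0.0
cmd [0.5456 0.1653 0.1453] -0.0
[-0.22, 0.1, 0.0] 0.0
[-0.44, 0.19, 0.0] -0.0
[-0.59, 0.24, 0.0] -0.016
[-0.74, 0.29, 0.0] -0.033
[-0.9, 0.33, 0.0] -0.049
[-1.05, 0.38, 0.0] -0.065
[-1.21, 0.42, 0.0] -0.081
[-1.36, 0.46, 0.0] -0.098
[-1.52, 0.5, 0.0] -0.114
[-1.68, 0.54, 0.0] -0.13
cmd [0.5288 0.1707 0.1453] -0.13
[-0.08, 0.14, 0.0] -0.016
[-0.16, 0.27, 0.0] -0.033
[-0.25, 0.41, 0.0] -0.049
[-0.33, 0.54, 0.0] -0.065
[-0.42, 0.67, 0.0] -0.081
[-0.5, 0.81, 0.0] -0.098
[-0.59, 0.94, 0.0] -0.114
[-0.68, 1.07, 0.0] -0.13
[-0.82, 1.26, 0.0] -0.13
[-0.97, 1.45, 0.0] -0.13
cmd [0.5191 0.1852 0.1453] -0.26
[-0.14, 0.19, 0.0] 0.0
[-0.29, 0.39, 0.0] 0.0
[-0.43, 0.58, 0.0] 0.0
[-0.57, 0.77, 0.0] 0.0
[-0.72, 0.96, 0.0] 0.0
[-0.86, 1.15, 0.0] 0.0
[-1.0, 1.35, 0.0] 0.0
[-1.15, 1.54, 0.0] 0.0
[-1.29, 1.73, 0.0] 0.0
[-1.44, 1.92, 0.0] 0.0
cmd [0.5047 0.2044 0.1453] -0.26
```

```bash
python3 -m inch '[{"hand":1,"slide":[-0.25,0.05,-0.09],"yaw":0},{"hand":1,"slide":[-0.47,0.15,-0.09],"yaw":0},{"hand":1,"slide":[-0.69,0.24,-0.09],"yaw":0},{"hand":1,"slide":[-0.91,0.34,-0.09],"yaw":0},{"hand":1,"slide":[-1.13,0.43,-0.09],"yaw":0},{"hand":1,"slide":[-1.35,0.53,-0.09],"yaw":0},{"hand":1,"slide":[-1.58,0.62,-0.09],"yaw":0},{"hand":1,"slide":[-1.8,0.71,-0.09],"yaw":0},{"hand":1,"slide":[-2.02,0.81,-0.09],"yaw":0},{"hand":1,"slide":[-2.24,0.9,-0.09],"yaw":0}]'
for i in 1 2; do python3 -m inch '[{"hand":1,"slide":[0,0,0],"yaw":0}]' | sed -n '2p;4p' ; done
python3 -c "
from station import sense;s=sense();print(s['tcp_pos'],s['wrist_force'],s['moment'])"
```

```text
time_s: 13.3
tcp_pos: [0.5454, 0.1651, 0.1461]
ee_rot: [[-0.56, -0.828, 0.0], [-0.828, 0.56, 0.0], [-0.0, -0.0, -1.0]]
wrist_force: [2.1, 0.9, -1.0]
gripper_width: 0.198
tcp_pos: [0.5452, 0.1651, 0.146]
wrist_force: [0.4, 1.6, 1.3]
tcp_pos: [0.5453, 0.165, 0.1459]
wrist_force: [0.7, 1.3, 0.5]
[0.54529285 0.1650152  0.14593215] [0.65820423 1.30001317 0.48610932] [ 0.54574999 -0.29725685 -0.06996714]
```

```bash
python3 -m inch '[{"hand":1,"slide":[-0.22,0.1,0],"yaw":0},{"hand":1,"slide":[-0.44,0.19,0],"yaw":0},{"hand":1,"slide":[-0.59,0.24,0],"yaw":-0.016},{"hand":1,"slide":[-0.74,0.29,0],"yaw":-0.033},{"hand":1,"slide":[-0.9,0.33,0],"yaw":-0.049},{"hand":1,"slide":[-1.05,0.38,0],"yaw":-0.065},{"hand":1,"slide":[-1.21,0.42,0],"yaw":-0.081},{"hand":1,"slide":[-1.36,0.46,0],"yaw":-0.098},{"hand":1,"slide":[-1.52,0.5,0],"yaw":-0.114},{"hand":1,"slide":[-1.68,0.54,0],"yaw":-0.13}]'
for i in 1 2; do python3 -m inch '[{"hand":1,"slide":[0,0,0],"yaw":0}]' | sed -n '2p;4p' ; done
python3 -c "
from station import sense;s=sense();print(s['tcp_pos'],s['wrist_force'],s['moment'])"
```

```text
time_s: 14.8
tcp_pos: [0.5287, 0.1704, 0.146]
ee_rot: [[-0.664, -0.748, 0.0], [-0.748, 0.664, 0.0], [-0.0, -0.0, -1.0]]
wrist_force: [1.8, 0.3, 1.1]
gripper_width: 0.199
tcp_pos: [0.5287, 0.1704, 0.1461]
wrist_force: [1.2, 1.4, 0.5]
tcp_pos: [0.5287, 0.1704, 0.146]
wrist_force: [0.9, 1.5, 1.3]
[0.52871042 0.17040723 0.14604038] [0.86647032 1.51380086 1.28101499] [ 0.43326403 -0.55983841 -0.01437239]
```

```bash
python3 -m inch '[{"hand":1,"slide":[-0.07,0.15,0],"yaw":-0.016},{"hand":1,"slide":[-0.13,0.29,0],"yaw":-0.033},{"hand":1,"slide":[-0.2,0.45,0],"yaw":-0.049},{"hand":1,"slide":[-0.28,0.58,0],"yaw":-0.065},{"hand":1,"slide":[-0.37,0.71,0],"yaw":-0.081},{"hand":1,"slide":[-0.45,0.85,0],"yaw":-0.098},{"hand":1,"slide":[-0.54,0.98,0],"yaw":-0.114},{"hand":1,"slide":[-0.63,1.11,0],"yaw":-0.13},{"hand":1,"slide":[-0.77,1.3,0],"yaw":-0.13},{"hand":1,"slide":[-0.92,1.49,0],"yaw":-0.13}]'
for i in 1 2; do python3 -m inch '[{"hand":1,"slide":[0,0,0],"yaw":0}]' | sed -n '2p;4p' ; done
python3 -c "
from station import sense;s=sense();print(s['tcp_pos'],s['wrist_force'],s['moment'])"
```

```text
time_s: 16.3
tcp_pos: [0.5195, 0.1854, 0.1461]
ee_rot: [[-0.755, -0.656, 0.0], [-0.656, 0.755, 0.0], [-0.0, -0.0, -1.0]]
wrist_force: [2.2, -0.6, 1.3]
gripper_width: 0.199
tcp_pos: [0.5193, 0.1855, 0.146]
wrist_force: [0.6, 1.1, 1.7]
tcp_pos: [0.5194, 0.1854, 0.146]
wrist_force: [1.0, 1.1, 0.5]
[0.51939175 0.18538488 0.14598921] [1.01802826 1.12192811 0.51133291] [ 0.37895867 -0.47259289 -0.04600916]
```

```bash
python3 -m inch '[{"hand":1,"slide":[-0.14,0.19,0],"yaw":0},{"hand":1,"slide":[-0.29,0.39,0],"yaw":0},{"hand":1,"slide":[-0.43,0.58,0],"yaw":0},{"hand":1,"slide":[-0.57,0.77,0],"yaw":0},{"hand":1,"slide":[-0.72,0.96,0],"yaw":0},{"hand":1,"slide":[-0.86,1.15,0],"yaw":0},{"hand":1,"slide":[-1.0,1.35,0],"yaw":0},{"hand":1,"slide":[-1.15,1.54,0],"yaw":0},{"hand":1,"slide":[-1.29,1.73,0],"yaw":0},{"hand":1,"slide":[-1.44,1.92,0],"yaw":0}]'
for i in 1 2; do python3 -m inch '[{"hand":1,"slide":[0,0,0],"yaw":0}]' | sed -n '2p;4p' ; done
python3 - <<'E'
from h import *
s=sense();print(s['tcp_pos'],s['wrist_force'],s['moment'])
im=shot('wrist','we'); im2=shot('scene','se')
a=cv2.resize(im[60:360,130:430],(400,400)); b=cv2.resize(im2[150:270,180:300],(400,400),interpolation=cv2.INTER_CUBIC)
cv2.imwrite('pics/ev.png',np.hstack([a,b]))
E
```

```text
time_s: 17.8
tcp_pos: [0.5051, 0.2046, 0.1461]
ee_rot: [[-0.755, -0.656, 0.0], [-0.656, 0.755, 0.0], [-0.0, -0.0, -1.0]]
wrist_force: [1.5, -0.1, 0.4]
gripper_width: 0.196
tcp_pos: [0.505, 0.2047, 0.146]
wrist_force: [1.6, 1.2, 0.6]
tcp_pos: [0.505, 0.2046, 0.146]
wrist_force: [0.9, 0.9, 0.5]
[0.50504843 0.20457689 0.1459928 ] [0.86295574 0.90661728 0.54790242] [ 0.33133091 -0.4504249   0.05767776]
```

View pics/ev.png

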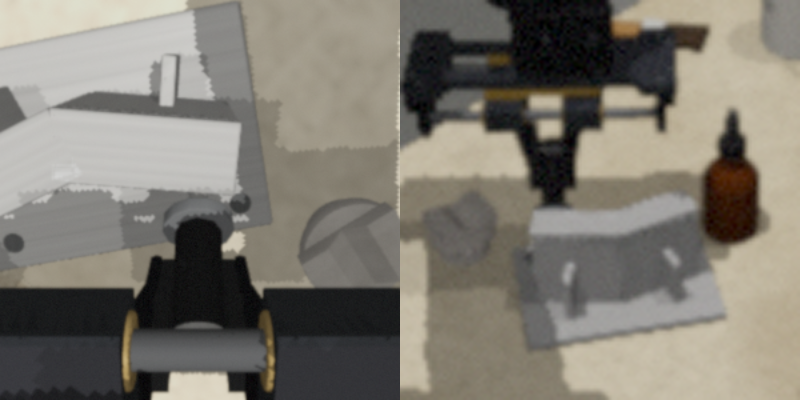

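```bash
python3 -m inch '[{"hand":1,"slide":[-0.12,0.16,0],"yaw":0},{"hand":1,"slide":[-0.12,0.16,0],"yaw":0},{"hand":1,"slide":[0,0.28,0.28],"yaw":0},{"hand":1,"slide":[0.12,0.4,0.56],"yaw":0},{"hand":1,"slide":[0.4,0.64,0.6],"yaw":0},{"hand":1,"slide":[0.75,0.95,0.65],"yaw":0},{"hand":1,"slide":[1.3,1.4,0.8],"yaw":0},{"hand":1,"slide":[2.0,2.0,1],"yaw":0},{"hand":1,"slide":[2.8,2.7,1.2],"yaw":0},{"hand":1,"slide":[3.5,3.3,2],"yaw":0}]'
python3 -c "
from station import sense;s=sense();print(s['time_s'],s['tcp_pos'],s['wrist_force'],s['joints'])"
```

```text
time_s: 19.4
tcp_pos: [0.5406, 0.2379, 0.1659]
ee_rot: [[-0.755, -0.656, -0.001], [-0.656, 0.755, -0.001], [0.001, 0.0, -1.0]]
wrist_force: [-0.3, -0.3, -1.1]
gripper_width: 0.194
19.4 [0.54057009 0.23789449 0.16591003] [-0.3220957  -0.32775566 -1.14123733] [ 3.94501644e+01  2.54798288e+01 -1.39456229e+01 -4.65231328e-03
 -5.06355683e+01 -8.84348221e+01]
```

```bash
python3 -m inch '[{"hand":1,"slide":[0.3,0,5],"yaw":0.05},{"hand":1,"slide":[0.5,0,10],"yaw":0.1},{"hand":1,"slide":[0.6,-4,13.2],"yaw":0.15},{"hand":1,"slide":[0.8,-10,13.2],"yaw":0.2},{"hand":1,"slide":[1,-16,13.2],"yaw":0.26},{"hand":1,"slide":[1.2,-22,13.2],"yaw":0.26},{"hand":1,"slide":[1.4,-27.5,13.2],"yaw":0.26},{"hand":1,"slide":[1.5,-30.9,13.2],"yaw":0.26},{"hand":1,"slide":[1.5,-30.9,10],"yaw":0.26},{"hand":1,"slide":[1.5,-30.9,6.7],"yaw":0.26}]'
python3 -m inch '[{"hand":1,"slide":[0,0,0],"yaw":0},{"hand":1,"slide":[0,0,0],"yaw":0},{"hand":1,"slide":[0,0,0],"yaw":0}]'
python3 - <<'E'
from h import *
im=shot('wrist','wr'); s=sense();print(s['tcp_pos'],s['wrist_force'])
cv2.imwrite('pics/rv.png',cv2.resize(im[60:260,180:380],(600,600),interpolation=cv2.INTER_CUBIC))
E
```

```text
time_s: 20.65
tcp_pos: [0.5557, -0.0722, 0.2333]
ee_rot: [[-0.562, -0.827, 0.002], [-0.827, 0.562, 0.0], [-0.002, -0.002, -1.0]]
wrist_force: [-0.0, 0.3, -0.7]
gripper_width: 0.195
time_s: 21.02
tcp_pos: [0.5561, -0.0713, 0.2349]
ee_rot: [[-0.56, -0.828, 0.003], [-0.828, 0.56, 0.0], [-0.002, -0.003, -1.0]]
wrist_force: [0.4, -0.1, -0.9]
gripper_width: 0.198
[ 0.55584565 -0.07128304  0.23466931] [ 0.03009153 -0.60317425 -0.24533249]
```

View pics/rv.png

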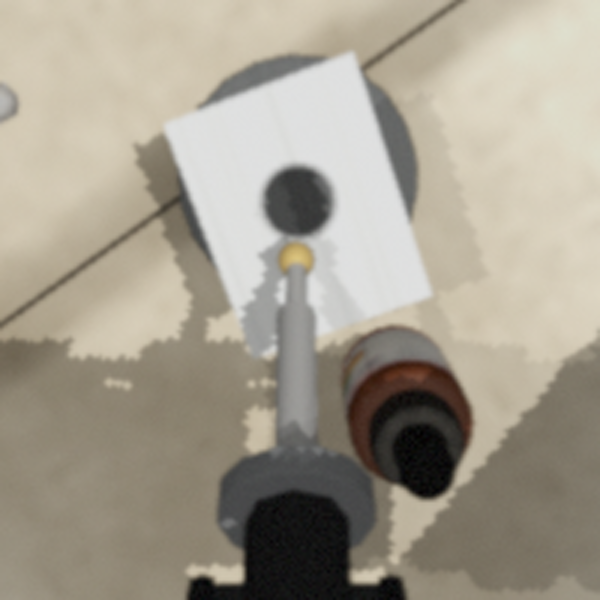

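```bash
python3 -m inch '[{"hand":1,"slide":[0,0,0],"yaw":0}]' | sed -n '2p'; python3 - <<'E'
from h import *
d=np.load('pics/wr.npz');R,p=d['R'],d['p']
tip=p+R@[.0533,0,.1367]; print('tip',tip,(proj('wrist',tip,'wr')[0]-[180,60])*3)
h=atz('wrist',np.array([279,126.7]),.082,'wr');print('hole',h)
D=np.array([.56,.828]); s,c=np.sin(np.radians(32.2)),np.cos(np.radians(32.2))
off=tip[:2]-h[:2]-D*(tip[2]-.078)*s/c; print('axis offset at z=.078: along lean',off@D,'across',off@[-D[1],D[0]])
E
```

```text
tcp_pos: [0.5554, -0.0714, 0.234]
tip [ 0.52667184 -0.11542114  0.09805687] [294.93833073 258.35974391]
hole [ 0.52026836 -0.12414828  0.082     ]
axis offset at z=.078: along lean -0.0018081583133575632 across -0.00041488403466324197
```

```bash
python3 -m inch '[{"hand":1,"slide":[0.1,0.15,0],"yaw":0},{"hand":1,"slide":[-0.08,-0.11,-0.5],"yaw":0},{"hand":1,"slide":[-0.26,-0.38,-1.01],"yaw":0},{"hand":1,"slide":[-0.44,-0.64,-1.52],"yaw":0},{"hand":1,"slide":[-0.62,-0.91,-2.03],"yaw":0},{"hand":1,"slide":[-0.8,-1.17,-2.54],"yaw":0}]'
python3 -m inch '[{"hand":1,"slide":[-0.09,-0.13,-0.25],"yaw":0},{"hand":1,"slide":[-0.18,-0.27,-0.51],"yaw":0},{"hand":1,"slide":[-0.36,-0.53,-1.02],"yaw":0},{"hand":1,"slide":[-0.53,-0.79,-1.53],"yaw":0}]'
```

```text
time_s: 21.95
tcp_pos: [0.547, -0.0835, 0.2072]
ee_rot: [[-0.561, -0.828, -0.0], [-0.828, 0.561, -0.0], [0.0, 0.0, -1.0]]
wrist_force: [-0.1, 0.1, -1.0]
gripper_width: 0.194
time_s: 22.45
tcp_pos: [0.5417, -0.0913, 0.192]
ee_rot: [[-0.56, -0.828, -0.0], [-0.828, 0.56, 0.0], [0.0, 0.0, -1.0]]
wrist_force: [-0.1, 0.3, -0.6]
gripper_width: 0.199
```

```bash
python3 -m inch '[{"hand":1,"slide":[-0.28,-0.41,0],"yaw":0},{"hand":1,"slide":[-0.56,-0.83,0],"yaw":0},{"hand":1,"slide":[-0.84,-1.24,0],"yaw":0},{"hand":1,"slide":[-1.12,-1.66,0],"yaw":0},{"hand":1,"slide":[-1.4,-2.07,0],"yaw":0},{"hand":1,"slide":[-1.68,-2.48,0],"yaw":0},{"hand":1,"slide":[-1.96,-2.9,0],"yaw":0},{"hand":1,"slide":[-2.24,-3.31,0],"yaw":0},{"hand":1,"slide":[-2.55,-3.77,0],"yaw":0},{"hand":1,"slide":[-2.55,-3.77,0],"yaw":0}]'
```

```text
time_s: 23.7
tcp_pos: [0.5162, -0.1293, 0.1926]
ee_rot: [[-0.561, -0.828, 0.0], [-0.828, 0.561, -0.0], [0.0, -0.0, -1.0]]
wrist_force: [2.9, 2.2, 1.8]
gripper_width: 0.197
```

```bash
python3 -m inch '[{"hand":1,"slide":[0.18,0.26,0],"yaw":0},{"hand":1,"slide":[0.36,0.5,0],"yaw":0},{"hand":1,"slide":[0.36,0.5,-0.5],"yaw":0},{"hand":1,"slide":[0.36,0.5,-1.0],"yaw":0},{"hand":1,"slide":[0.36,0.5,-1.5],"yaw":0},{"hand":1,"slide":[0.36,0.5,-1.8],"yaw":0},{"hand":1,"slide":[0.36,0.5,-2.0],"yaw":0},{"hand":1,"slide":[0.36,0.5,-2.0],"yaw":0}]'
python3 - <<'E'
from h import *
im=shot('wrist','wl'); cv2.imwrite('pics/lv.png',cv2.resize(im[60:360,130:430],(600,600))); s=sense();print(s['tcp_pos'],s['wrist_force'],s['moment'])
E
```

```text
time_s: 24.7
tcp_pos: [0.5199, -0.1239, 0.1723]
ee_rot: [[-0.561, -0.828, -0.0], [-0.828, 0.561, -0.0], [0.0, 0.0, -1.0]]
wrist_force: [-0.3, 0.0, -1.1]
gripper_width: 0.199
[ 0.51998289 -0.12383555  0.172402  ] [ 0.32261854 -0.26942705 -0.31874272] [ 0.12599251 -0.09615647  0.0325669 ]
```

```bash
python3 -m inch '[{"hand":0.5,"slide":[0,0,0],"yaw":0},{"hand":0.5,"slide":[0,0,0],"yaw":0},{"hand":0.5,"slide":[0,0,0],"yaw":0},{"hand":0.5,"slide":[0,0,0],"yaw":0},{"hand":0.5,"slide":[0,0,3],"yaw":0},{"hand":0.5,"slide":[0,0,7],"yaw":0},{"hand":0.5,"slide":[0,0,11],"yaw":0},{"hand":0.5,"slide":[0,0,15],"yaw":0},{"hand":0.5,"slide":[0,0,15],"yaw":0},{"hand":0.5,"slide":[0,0,15],"yaw":0}]'
python3 - <<'E'
from h import *
im=shot('wrist','wf'); im1=shot('scene','cf'); im2=shot('side','sf')
a=cv2.resize(im[60:330,145:415],(400,400)); c=cv2.resize(im1[220:310,290:380],(400,400),interpolation=cv2.INTER_CUBIC)
cv2.imwrite('pics/fv.png',np.hstack([a,c])); s=sense(); print(s['time_s'],s['wrist_force'],s['gripper_width'])
s0=cv2.imread('pics/raw_scene0.png');d=np.abs(s0.astype(int)-im1).sum(2)
for nm,(x0,y0,x1,y1) in dict(anvil=(185,205,213,232),etch=(268,180,295,225),vial=(305,235,326,272),probe=(330,235,355,265)).items(): print(nm,'scene mean diff',d[y0:y1,x0:x1].mean().round(1))
E
```

```text
time_s: 26.0
tcp_pos: [0.5194, -0.1237, 0.3216]
ee_rot: [[-0.561, -0.828, -0.001], [-0.828, 0.561, 0.001], [0.0, 0.001, -1.0]]
wrist_force: [-0.3, -0.8, -0.3]
gripper_width: 0.497
26.15 [-0.52923327  0.25549486  0.58689088] 0.49735596842082275
anvil scene mean diff 41.0
etch scene mean diff 33.8
vial scene mean diff 70.6
probe scene mean diff 105.1
```

View pics/fv.png

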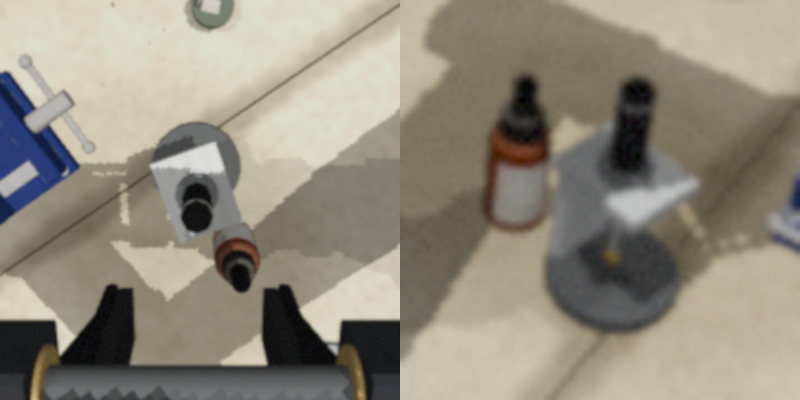

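```bash
python3 -c "
from station import finish_job;print(finish_job())"
```

```text
the job is handed in; nothing more can be done
None
```

I scanned the whole seam and hung the probe back in its stand, released. The job was handed in at about 26 s of the 67 s allowed.

**What I did:** The tool can only point straight down, so I tilted the probe inside the grip. I lifted it partway out of the stand and pushed it sideways against the hole's edge, which leaned it about 32°. I then drew the tip from seam_0 round the fold to seam_8 at about 2 cm/s, about 2 mm past the end. After that I straightened the probe in the hole, lowered it and opened the gripper.

**Checks during the scan:**
- **Contact:** the wrist force at five stops along the seam changed by about 1.5 to 2.6 N along the probe. That suggests roughly 3 to 6 mm of plunger travel, with the tip pressing on both the base and the web.
- **Limits of that check:** the readings carry about ±0.5 N of noise, and I had no direct reading of the plunger. The tip was hidden under the lip, so its position in the corner comes from these forces and the geometry, not from a picture.

**Checks at the end:**
- **Probe and gripper:** the last pictures show the probe upright with its collar on the plate and the gold tip visible below. The gripper is about 15 cm above the stand, clear of everything.
- **Bottles and anvil:** the vial is still standing in its place in the last picture, and the etchant and anvil were standing at the end of the scan. My before-and-after image comparison told me nothing, because the arm's shadow changed the pictures. I did not re-measure positions.
- **Small disagreement:** the cameras differed by up to 2 mm on the bracket and stand positions. I relied mainly on the wrist camera.

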